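Close the locked bean shutter of a coffee machine hopper base

TASK

Shut the bean outlet of the hopper base: press the orange spring catch down with a fingertip and, while it is held down, push the white shutter along past it, fully home over the outlet, so that the catch springs back up behind the shutter and locks it. Do it by pressing and pushing only, pick nothing up, leave the cup, the burr ring and the dial where they stand, and finish with the hand clear.

Things in the scene. Friction and masses are not known exactly. Their poses are not given: they have to be found in the camera images.
- hopper_base: Black plastic base fixed to the bench, 270 mm long (x -80 to +190), 130 wide, flat deck 45 mm above the bench. Origin on the bench under the middle of the catch; z up; +x is the way the shutter slides shut, towards the outlet. Grey guide rails along x flank the shutter (inner faces y = +-37 mm, outer +-50, tops 65 mm above the bench).
- shutter (a joint): Slide of the white shutter along the base's +x: 0 = open, 0.066 m = fully home on its stop; starts at 0 to 0.003. Friction about 1.5 N, up to 5 N while riding over the catch. Underside 53 mm above the bench. It has a rear frame 5 mm thick with an open window 54 mm long (x) and 56 wide, then a front block 17 mm thick, 80 long, 72 wide, that covers the outlet when shut.
- push_face (a point): Middle of the upper edge of the front block's upright rear face, which is the window's +x wall (base x = +27 mm at joint 0, moves with the shutter), 70 mm above the bench. The face spans 53 to 70 mm above the bench, 72 mm wide: a finger standing in the window pushes it to +x. Axes as the base.
- strip (a point): Middle of the top of the shutter's rear cross strip, the window's -x wall: 12 mm along x (-39 to -27 mm at joint 0), 5 mm thick, top 58 mm above the bench. It meets the catch's rear end and stops the shutter at about 0.004 m unless the catch is pressed more than 0.009.
- catch (a joint): How far the orange spring catch is pressed down: 0 = up, 0.014 m = bottomed. Spring 3.5 N at the start, 7.4 N at 0.011, 8.4 N at the bottom. Once the strip lies over the catch's rear end it keeps it down (at 0.009); past shutter 0.062 m the strip has cleared it, and the catch springs up behind the strip and locks the shutter.
- catch_top (a point): Middle of the catch's flat top, moving with it: 62 mm above the bench when up, at base x = 0, y = 0. The catch is an orange block 46 mm long (x), 26 wide, standing in the window; it moves only up and down. A fingertip near its +x end, 50 to 51 mm above the bench, holds it down and can push the front block at once, until the strip has run onto the catch.
- outlet (a point): Centre of the round bean outlet (dark, 52 mm across, in a metal collar 7 mm high on the deck), 52 mm above the bench, at base x = +140 mm.
- cup: Bystander: open steel cup, 72 mm across, 75 mm high, loose; origin under its centre.
- burr: Bystander: dark steel grinder burr ring, 64 mm across, hole 38 mm, 18 mm high, loose; origin under its centre.
- dial: Bystander: black plastic dial with a stem, 56 mm across, 34 mm high, loose; origin under its centre.

How it is judged:
By the outcome, as a careful person would: the job done as asked, in the order asked, and still so for the second after the job is handed in, with the robot touching nothing.
It also fails if it takes over 32 s, if anything falls off the work surface, if the arm or the gripper's body presses on something with over 40 N, if the wrist force passes 120 N, or if a joint passes its speed limit or range.

ROBOT

A 7-joint arm with a two-finger parallel gripper is mounted at the origin on the work surface. World frame = base frame: x ahead of the robot, y to its left, z up, the work surface at z = 0. Lengths are in m, angles in degrees, forces in N, time in s.
With the tool pointing down it reaches from about 0.425 to 0.875 m from the base axis. Payload 4.7 kg.
Tool frame: the origin (TCP) lies midway between the tips of the shut fingers; the grasp point (between the pads) lies 19 mm behind it; z points along the fingers, y is the line along which they close (so a half turn about z gives the same grasp; the last joint's range is limited). The gripper opens to 87 mm and grips with 3 to 60 N. Pads are 19 mm wide; open, the fingers measure 117 mm over their backs; the gripper's body (75 mm by 190 mm) begins 51 mm behind the grasp point.
Start: joints at [-70.067, 18.392, -4.016, 83.108, 1.295, 78.541, -3.26], TCP at [0.213, 0.614, 0.223] pointing down, gripper open.
Joint ranges: [-163.93, 163.93], [-17.29, 119.83], [-79.2, 71.16], [3.27, 140.29], [-89.18, 269.18], [5.43, 117.66], [-154.24, 154.24]. Speed limits (degrees/s): [147.25, 147.25, 180, 180, 180, 180, 180].

INTERFACE

Orientations are given as [roll, pitch, yaw] about the fixed x, y, z axes, in that order (R = Rz(yaw) Ry(pitch) Rx(roll)).
In Python, from cell import env gives the robot as it stands. The module is installed in compiled form; this text tells all that it offers.
- The arm moves only by the tool send_rows, never from a script. Its argument "series" is a list of rows, each an object with "travel": the shift along the tool's x, y, z in cm, a list of three; "dr": the turn, a rotation vector about the tool's x, y, z in degrees, a list of three; "claw": the finger opening in cm, from 0 to 8.7. In form: [{"travel": [tx, ty, tz], "dr": [wx, wy, wz], "claw": claw}, ...]. A call has 1 to 12 rows; each row is the pose to reach, as a shift and turn from the pose commanded when the call began, along the tool's axes at that moment; what a row does not reach only later rows make up. A row lasts 1/12 s, in which the tool goes at most 41.7 mm and 7.16 degrees, less where a joint would pass 70% of its speed; a pose out of reach is approached as far as the arm can. A call with a gripper value outside its range is refused whole. The fingers move at their own pace and stop on an object; "grip_force" is the grip in N (left out, the last holds). Time passes only in rows, so rows that repeat a pose let the fingers close. It gives the time, the measured TCP pose, the force and the opening at its end, in the units of the state.
- env.get_obs(): the state, without advancing time (a new reading comes with each control period).
- env.read_camera(name): name is "scene" or "top" or "wrist"; returns the picture (400x640x3 uint8, blue, green, red); there is no depth.
- env.calibration(name): a dict with "fx", "fy", "cx", "cy" (pixels), "cam_to_world" (4x4, takes a point from camera to world coordinates). Camera axes: x right, y down, z forward; pixel columns grow to the right and rows downward; lengths in m; the calibration is good to about 2 mm. The wrist camera is an equidistant fisheye: a pixel r from the principal point sees the ray r / f radians off the axis. A picture is of the moment at which its call begins: read the wrist's pose just before it. calibration takes no time and is no camera call; for the wrist camera it gives the pose at the moment of the call.
- env.sign_off(): hands the job in, once; it reports no verdict.
The state is a dict: "time_s": time; "qpos": joint angles; "joint_velocities": joint speeds; "effort": joint torques, N m; "tool_pos": TCP position; "tool_rot": TCP orientation; "force": force on the tool from outside, world axes, zero at the start; "wrist_torque": the same for the moment, N m; "grip_width": finger opening in m.
Only numpy, scipy, OpenCV 4.12 (cv2) and the standard library are available. Lean on these libraries where they do the work, as an engineer would, in place of code of your own. Each camera call takes 0.05 s, during which the arm holds its last target. There are 200 camera calls.

## Working session

There is one attempt and no reset: what is moved stays moved. The work goes in short steps, Python scripts to look and compute and a tool call to move; the robot and the scene stay as the last step left them, time stands still between calls to the robot, and variables do not carry over. Pictures are saved under pics/ and viewed, on a budget of 10 in all, crops included, one or two more only if the job needs it, and the job is handed in when it is done.

Besides the shell and the picture viewer there is one more tool, called after "Emit:" in YAML: its name, and indented under it one key for each argument. send_rows: Moves the arm, as the interface text tells. Its arguments: {"type":"object","properties":{"series":{"type":"array"},"grip_force":{"type":"number"}},"required":["series"]}

```bash
mkdir -p pics; python3 - <<'E'
from cell import env
import cv2,numpy as np
o=env.get_obs();print(o)
a=env.read_camera("scene");b=env.read_camera("top")
cv2.imwrite("pics/scene0.png",a);cv2.imwrite("pics/top0.png",b)
for n in("scene","top"):print(n,env.calibration(n))
E
```

```text
{'time_s': 0.0, 'qpos': array([-70.06666346,  18.43872157,  -4.01656237,  83.17310317,
         1.29609256,  78.54043366,  -3.25892627]), 'joint_velocities': array([ 0.02894439, -0.01446956, -0.0167462 , -0.01220951,  0.09304717,
       -0.08469517, -0.03811133]), 'effort': array([-2.81568697e-05, -4.91287887e+01, -4.03707102e-01, -3.12529242e+01,
       -6.38203346e-02,  4.36160259e-02,  1.47057831e-04]), 'tool_pos': array([0.21283228, 0.61359947, 0.22148125]), 'tool_rot': array([-1.79893047e+02,  6.39444565e-03,  1.60878649e+02]), 'force': array([ 0.41969796, -0.31440845,  0.3840812 ]), 'wrist_torque': array([-0.02478989,  0.04225824,  0.06727032]), 'grip_width': 0.08692641463234663}
scene {'fx': 445.17931682228266, 'fy': 445.17931682228266, 'cx': 318.1374745512519, 'cy': 198.20720474062875, 'cam_to_world': array([[ 0.48468682,  0.65097967, -0.58421242,  1.0959667 ],
       [ 0.87461018, -0.36958822,  0.31378588, -0.22589862],
       [-0.0116498 , -0.66304601, -0.74848799,  0.77003521],
       [ 0.        ,  0.        ,  0.        ,  1.        ]])}
top {'fx': 465.1236456522519, 'fy': 465.1236456522519, 'cx': 321.96934749674335, 'cy': 197.47133346431457, 'cam_to_world': array([[ 0.00277541, -0.97632723,  0.21628094,  0.33752766],
       [-0.99998859, -0.00355082, -0.0031967 ,  0.07173679],
       [ 0.003889  , -0.2162696 , -0.97632594,  1.04674386],
       [ 0.        ,  0.        ,  0.        ,  1.        ]])}
```

View pics/scene0.png

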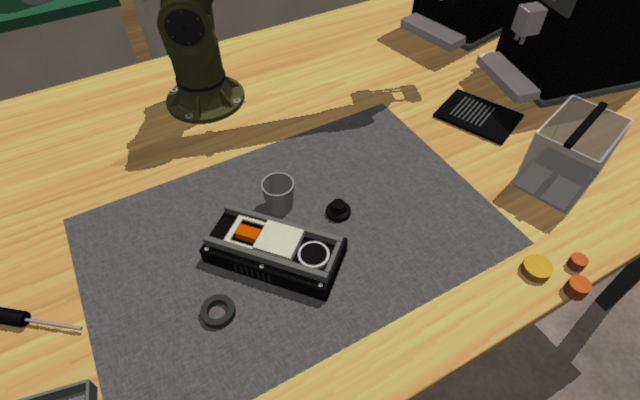

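View pics/top0.png

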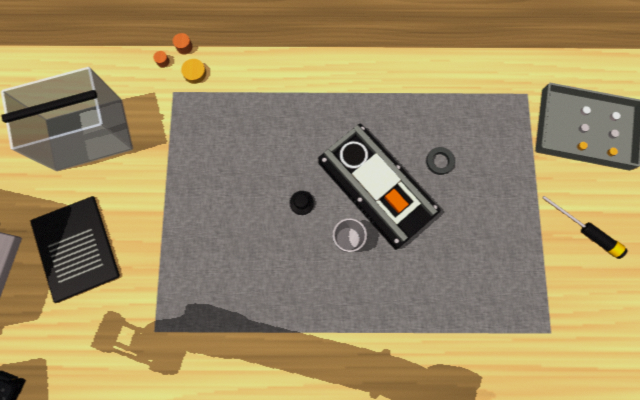

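Scene: the orange catch is near px (248,233), the outlet near (313,254), and the cup stands at (278,192) beside the base. Top: the catch is at (397,201), the outlet at (353,154), the cup at (349,235), the dial at (302,203) and the burr at (440,160).

```bash
cat >h.py <<'E'
from cell import env
import cv2,numpy as np
def ray(n,p,z):
    c=env.calibration(n);T=c["cam_to_world"]
    d=T[:3,:3]@np.array([(p[0]-c["cx"])/c["fx"],(p[1]-c["cy"])/c["fy"],1.]);return T[:3,3]+d*(z-T[2,3])/d[2]
def blob(m,near):
    n,l,s,ce=cv2.connectedComponentsWithStats(m.astype(np.uint8),connectivity=4)
    i=1+min((k for k in range(n-1) if s[k+1,4]>60),key=lambda k:np.hypot(*(ce[k+1]-near)))
    m=(l==i).astype(np.uint8);c=max(cv2.findContours(m,0,1)[0],key=cv2.contourArea);return s[i,4],ce[i],c
def orange(im):
    h=cv2.cvtColor(im,40);return (h[...,0]<16)&(h[...,1]>170)&(h[...,2]>110)
def white(im):
    h=cv2.cvtColor(im,40);return (h[...,1]<60)&(h[...,2]>165)
E
python3 - <<'E'
from h import *
for n,pc,po,pw in(("top",(397,201),(353,154),(378,176)),("scene",(248,233),(313,254),(279,239))):
    im=cv2.imread(f"pics/{n}0.png")
    a,ce,c=blob(orange(im),pc);print(n,"orange",a,ce)
    r=cv2.boxPoints(cv2.minAreaRect(c));W=np.array([ray(n,q,.062)for q in r]);print(W.round(4).tolist(),ray(n,ce,.062).round(4))
    # outlet collar: white ring / dark inside
    g=cv2.cvtColor(im,6)
    a,ce,c=blob(white(im),po);e=cv2.fitEllipse(c);print("outlet ring",a,e,ray(n,e[0],.052).round(4))
    a,ce,c=blob(white(im),pw);p=cv2.approxPolyDP(c,4,True)[:,0];print("white",a,[(q.tolist(),ray(n,q,.07).round(4).tolist())for q in p])
for n,u in(("top",[(349,232),(302,201),(440,160)]),):
    print([ray(n,p,z).round(3)for p,z in zip(u,(.075,.034,.018))])
a=cv2.imread("pics/top0.png")[115:255,280:460];b=cv2.imread("pics/scene0.png")[180:300,190:360]
cv2.imwrite("pics/c1.png",np.vstack([cv2.resize(a,(520,400),interpolation=2)[:300],cv2.resize(b,(520,300),interpolation=2)]))
cv2.imwrite("pics/c1.png",cv2.resize(a,None,fx=4,fy=4,interpolation=2))
E
```

```text
top orange 288 [396.08333333 200.15972222]
[[0.5584, -0.0657, 0.062], [0.5782, -0.0874, 0.062], [0.542, -0.1184, 0.062], [0.5225, -0.0967, 0.062]] [ 0.5503 -0.0921  0.062 ]
outlet ring 1350 ((370.4692077636719, 170.97998046875), (32.720947265625, 72.6623306274414), 134.1573028564453) [ 0.6185 -0.039   0.052 ]
white 1350 [([345, 144], [0.675, 0.018, 0.07]), ([341, 160], [0.6381, 0.0271, 0.07]), ([358, 168], [0.6201, -0.0099, 0.07]), ([354, 176], [0.602, -0.001, 0.07]), ([375, 199], [0.5509, -0.0455, 0.07]), ([400, 179], [0.5956, -0.1008, 0.07]), ([377, 154], [0.6522, -0.0521, 0.07]), ([367, 160], [0.6383, -0.0299, 0.07]), ([360, 143], [0.6774, -0.0151, 0.07])]
scene orange 255 [247.64705882 231.09411765]
[[0.543, -0.1191, 0.062], [0.5195, -0.1024, 0.062], [0.5576, -0.0695, 0.062], [0.58, -0.0866, 0.062]] [ 0.5506 -0.0942  0.062 ]
outlet ring 143 ((313.128662109375, 253.81356811523438), (24.9760799407959, 30.460861206054688), 88.72029113769531) [ 0.6568 -0.0032  0.052 ]
white 1443 [([224, 239], [0.5519, -0.1435, 0.07]), ([251, 248], [0.5975, -0.106, 0.07]), ([229, 239], [0.5567, -0.135, 0.07]), ([240, 220], [0.5231, -0.0981, 0.07]), ([264, 225], [0.5587, -0.0612, 0.07]), ([253, 246], [0.5951, -0.1008, 0.07]), ([290, 257], [0.6527, -0.0502, 0.07]), ([303, 230], [0.6082, 0.0008, 0.07]), ([239, 215], [0.5099, -0.0949, 0.07])]
[array([0.479, 0.011, 0.075]), array([0.554, 0.113, 0.034]), array([ 0.655, -0.204,  0.018])]
```

View pics/c1.png

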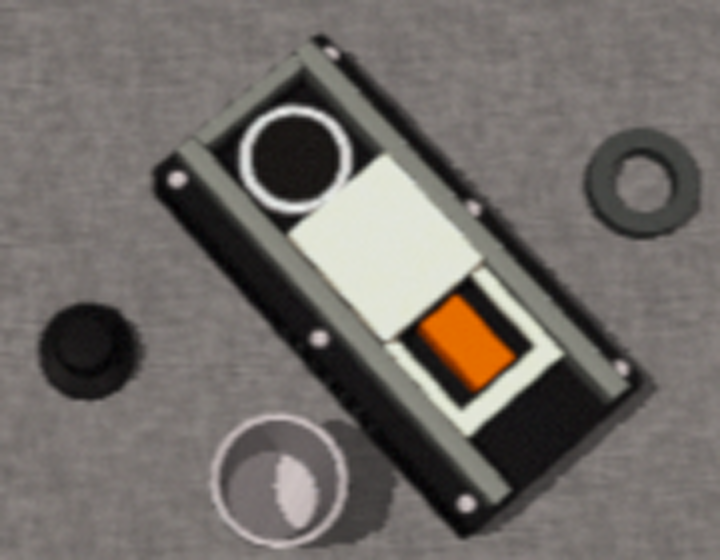

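The crop shows the outlet ring centred near top-image px (354,154), and the catch in the window with the front block ahead of it. Both views agree: the catch is at about (0.550,-0.093). Catch to outlet measures 139 mm against the 140 mm given, so the base yaw is about 40°. I'll transit high with the fingers closed and the tool yawed to 40°.

Emit:
send_rows:
  series:
    - {"travel": [-28, -27, 1], "dr": [0, 0, 60], "claw": 0}
    - {"travel": [-28, -27, 1], "dr": [0, 0, 60], "claw": 0}
    - {"travel": [-28, -27, 1], "dr": [0, 0, 60], "claw": 0}
    - {"travel": [-28, -27, 1], "dr": [0, 0, 60], "claw": 0}
    - {"travel": [-28, -27, 1], "dr": [0, 0, 60], "claw": 0}
    - {"travel": [-28, -27, 1], "dr": [0, 0, 60], "claw": 0}
    - {"travel": [-28, -27, 1], "dr": [0, 0, 60], "claw": 0}
    - {"travel": [-28, -27, 1], "dr": [0, 0, 60], "claw": 0}
    - {"travel": [-28, -27, 1], "dr": [0, 0, 60], "claw": 0}
    - {"travel": [-28, -27, 1], "dr": [0, 0, 60], "claw": 0}
    - {"travel": [-28, -27, 1], "dr": [0, 0, 60], "claw": 0}
    - {"travel": [-28, -27, 1], "dr": [0, 0, 60], "claw": 0}

```text
time_s: 1.1
tool_pos: [0.3891, 0.2669, 0.2125]
tool_rot: [-180.0, -0.0, 100.8]
force: [0.3, -0.3, 0.4]
grip_width: 0.0147
```

Emit:
send_rows:
  series:
    - {"travel": [-37.7, 10.2, 3], "dr": [0, 0, 60.8], "claw": 0}
    - {"travel": [-37.7, 10.2, 3], "dr": [0, 0, 60.8], "claw": 0}
    - {"travel": [-37.7, 10.2, 3], "dr": [0, 0, 60.8], "claw": 0}
    - {"travel": [-37.7, 10.2, 3], "dr": [0, 0, 60.8], "claw": 0}
    - {"travel": [-37.7, 10.2, 3], "dr": [0, 0, 60.8], "claw": 0}
    - {"travel": [-37.7, 10.2, 3], "dr": [0, 0, 60.8], "claw": 0}
    - {"travel": [-37.7, 10.2, 3], "dr": [0, 0, 60.8], "claw": 0}
    - {"travel": [-37.7, 10.2, 3], "dr": [0, 0, 60.8], "claw": 0}
    - {"travel": [-37.7, 10.2, 3], "dr": [0, 0, 60.8], "claw": 0}
    - {"travel": [-37.7, 10.2, 3], "dr": [0, 0, 60.8], "claw": 0}
    - {"travel": [-37.7, 10.2, 3], "dr": [0, 0, 60.8], "claw": 0}
    - {"travel": [-37.7, 10.2, 3], "dr": [0, 0, 60.8], "claw": 0}

```text
time_s: 2.1
tool_pos: [0.5607, -0.0823, 0.1818]
tool_rot: [-179.9, 0.1, 40.1]
force: [-0.7, 0.7, -0.3]
grip_width: 0.0006
```

```bash
python3 - <<'E'
from h import *
o=env.get_obs();print(o["time_s"],o["tool_pos"],o["tool_rot"],o["grip_width"],o["force"])
c=env.calibration("wrist");im=env.read_camera("wrist");cv2.imwrite("pics/w1.png",im);print(c)
np.save("w1.npy",c["cam_to_world"])
T=c["cam_to_world"]
def wray(p,z):
    v=np.array([p[0]-c["cx"],p[1]-c["cy"]]);r=np.hypot(*v);t=r/c["fx"]
    d=T[:3,:3]@np.array([*(v/r*np.sin(t)),np.cos(t)]);return T[:3,3]+d*(z-T[2,3])/d[2]
a,ce,k=blob(orange(im),(320,200));print(a,ce,wray(ce,.062))
for q in cv2.approxPolyDP(k,4,True)[:,0]:print("o",q,wray(q,.062).round(4))
a,ce,k=blob(white(im),(320,200));
for q in cv2.approxPolyDP(k,4,True)[:,0]:print("w",q,wray(q,.07).round(4))
E
```

```text
2.1 [ 0.56069179 -0.08230039  0.18176941] [-1.79941051e+02  5.79211577e-02  4.01309324e+01] 0.0005687860206322036 [-0.73562771  0.68182423 -0.27613128]
{'fx': 309.70691628693146, 'fy': 309.70691628693146, 'cx': 321.54309380177926, 'cy': 200.03140889591646, 'cam_to_world': array([[ 0.64451569, -0.73683868, -0.20412812,  0.61541647],
       [-0.76458883, -0.62176881, -0.16972764, -0.03643689],
       [-0.00185861,  0.26546621, -0.96411837,  0.34340901],
       [ 0.        ,  0.        ,  0.        ,  1.        ]])}
1297 [323.57748651 206.9306091 ] [ 0.55189026 -0.09182624  0.062     ]
o [311 184] [ 0.5613 -0.0685  0.062 ]
o [311 229] [ 0.5269 -0.097   0.062 ]
o [337 228] [ 0.544  -0.1156  0.062 ]
o [337 185] [ 0.5762 -0.0876  0.062 ]
w [315  31] [0.6709 0.0185 0.07  ]
w [295  44] [0.6505 0.0241 0.07  ]
w [289  63] [0.6339 0.0168 0.07  ]
w [295  80] [0.6254 0.0028 0.07  ]
w [316  94] [ 0.6274 -0.0194  0.07  ]
w [282  96] [0.6073 0.0025 0.07  ]
w [288 229] [ 0.5153 -0.0786  0.07  ]
w [296 233] [ 0.5171 -0.087   0.07  ]
w [295 183] [ 0.5543 -0.0559  0.07  ]
w [351 182] [ 0.5877 -0.094   0.07  ]
w [354 232] [ 0.5533 -0.1284  0.07  ]
w [359 232] [ 0.5564 -0.1321  0.07  ]
w [363  95] [ 0.6536 -0.0509  0.07  ]
w [329  94] [ 0.6347 -0.028   0.07  ]
w [349  81] [ 0.655  -0.0337  0.07  ]
w [355  56] [ 0.6758 -0.023   0.07  ]
w [338  34] [0.6817 0.0013 0.07  ]
```

View pics/w1.png

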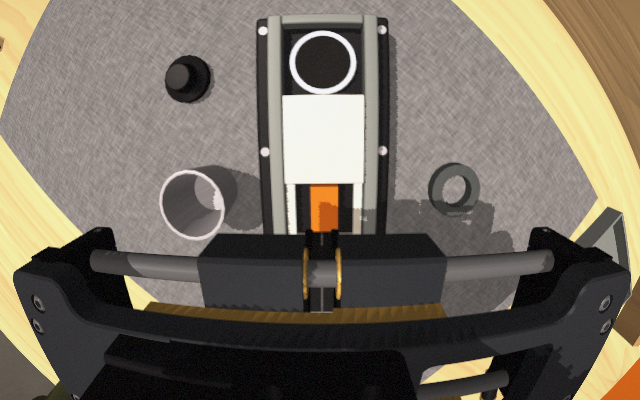

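The wrist view has the tool in line with the base: catch front end at px (324,184), push face at (323,183), and the cup, dial and burr clear. The three views agree on the catch within 2 mm. I'll descend to just above it.

Emit:
send_rows:
  series:
    - {"travel": [-0.1, 0.15, 4], "dr": [0, 0, 0], "claw": 0}
    - {"travel": [-0.1, 0.15, 7], "dr": [0, 0, 0], "claw": 0}
    - {"travel": [-0.1, 0.15, 9], "dr": [0, 0, 0], "claw": 0}
    - {"travel": [-0.1, 0.15, 10.5], "dr": [0, 0, 0], "claw": 0}
    - {"travel": [-0.1, 0.15, 11.3], "dr": [0, 0, 0], "claw": 0}
    - {"travel": [-0.1, 0.15, 11.3], "dr": [0, 0, 0], "claw": 0}
    - {"travel": [-0.1, 0.15, 11.3], "dr": [0, 0, 0], "claw": 0}
    - {"travel": [-0.1, 0.15, 11.3], "dr": [0, 0, 0], "claw": 0}

```text
time_s: 2.82
tool_pos: [0.5616, -0.0846, 0.0708]
tool_rot: [179.9, -0.1, 40.2]
force: [-0.2, 0.4, 1.0]
grip_width: 0.0006
```

Emit:
send_rows:
  series:
    - {"travel": [0, 0, 0.5], "dr": [0, 0, 0], "claw": 0}
    - {"travel": [0, 0, 1.0], "dr": [0, 0, 0], "claw": 0}
    - {"travel": [0, 0, 1.3], "dr": [0, 0, 0], "claw": 0}
    - {"travel": [0, 0, 1.6], "dr": [0, 0, 0], "claw": 0}
    - {"travel": [0, 0, 1.9], "dr": [0, 0, 0], "claw": 0}
    - {"travel": [0, 0, 2.0], "dr": [0, 0, 0], "claw": 0}
    - {"travel": [0, 0, 2.0], "dr": [0, 0, 0], "claw": 0}
    - {"travel": [0, 0, 2.0], "dr": [0, 0, 0], "claw": 0}

```text
time_s: 3.48
tool_pos: [0.562, -0.0853, 0.0507]
tool_rot: [179.9, -0.1, 40.1]
force: [1.2, 0.9, 7.0]
grip_width: 0.0006
```

Force on the catch is 7 N at 50.7 mm, so it is pressed about 11 mm. Next I push along +x.

Emit:
send_rows:
  series:
    - {"travel": [0.2, 0, 0.03], "dr": [0, 0, 0], "claw": 0}
    - {"travel": [0.4, 0, 0.03], "dr": [0, 0, 0], "claw": 0}
    - {"travel": [0.6, 0, 0.03], "dr": [0, 0, 0], "claw": 0}
    - {"travel": [0.8, 0, 0.03], "dr": [0, 0, 0], "claw": 0}
    - {"travel": [1.0, 0, 0.03], "dr": [0, 0, 0], "claw": 0}
    - {"travel": [1.2, 0, 0.03], "dr": [0, 0, 0], "claw": 0}
    - {"travel": [1.4, 0, 0.03], "dr": [0, 0, 0], "claw": 0}
    - {"travel": [1.4, 0, 0.03], "dr": [0, 0, 0], "claw": 0}

```text
time_s: 4.15
tool_pos: [0.5694, -0.0792, 0.0495]
tool_rot: [-180.0, 0.3, 40.0]
force: [-5.2, -3.5, 7.2]
grip_width: 0.0001
```

Emit:
send_rows:
  series:
    - {"travel": [0.0, 0, 0], "dr": [0, 0, 0], "claw": 0}
    - {"travel": [0.2, 0, 0], "dr": [0, 0, 0], "claw": 0}
    - {"travel": [0.4, 0, 0], "dr": [0, 0, 0], "claw": 0}
    - {"travel": [0.4, 0, 0], "dr": [0, 0, 0], "claw": 0}

```text
time_s: 4.48
tool_pos: [0.5724, -0.0768, 0.0494]
tool_rot: [-180.0, 0.3, 40.0]
force: [-5.7, -3.4, 7.7]
grip_width: -0.0002
```

```bash
python3 - <<'E'
from h import *
o=env.get_obs();print(o["time_s"],o["tool_pos"],o["tool_rot"],o["force"])
im=env.read_camera("scene")[180:300,190:360];w=env.read_camera("wrist")[60:260,220:440]
cv2.imwrite("pics/p1.png",np.hstack([cv2.resize(im,(425,300),interpolation=2),cv2.resize(w,(330,300),interpolation=2)]))
E
```

```text
4.4833 [ 0.57241843 -0.0767586   0.04943213] [-179.96595398    0.26693209   39.97630536] [-5.70010604 -3.35003748  7.7151902 ]
```

View pics/p1.png

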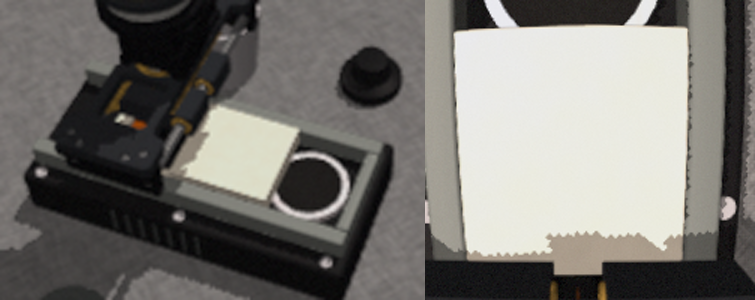

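The shutter has moved about 9 mm, past the 4 mm block, with the catch still held down (7.7 N). In the wrist crop the block's front edge is now overlapping the collar's near edge (around (570,28)). Continuing.

Emit:
send_rows:
  series:
    - {"travel": [0.2, 0, 0], "dr": [0, 0, 0], "claw": 0}
    - {"travel": [0.4, 0, 0], "dr": [0, 0, 0], "claw": 0}
    - {"travel": [0.6, 0, -0.05], "dr": [0, 0, 0], "claw": 0}
    - {"travel": [0.8, 0, -0.1], "dr": [0, 0, 0], "claw": 0}
    - {"travel": [1.0, 0, -0.1], "dr": [0, 0, 0], "claw": 0}
    - {"travel": [1.2, 0, -0.1], "dr": [0, 0, 0], "claw": 0}
    - {"travel": [1.4, 0, -0.1], "dr": [0, 0, 0], "claw": 0}
    - {"travel": [1.4, 0, -0.1], "dr": [0, 0, 0], "claw": 0}

```text
time_s: 5.25
tool_pos: [0.5835, -0.0672, 0.0498]
tool_rot: [-180.0, 0.2, 40.0]
force: [-4.4, -4.1, 1.5]
grip_width: 0.0007
```

The finger has left the catch, since the vertical force has dropped, and the strip now holds it. Shutter is at about 24 mm; pushing on.

Emit:
send_rows:
  series:
    - {"travel": [0.3, 0, 0], "dr": [0, 0, 0], "claw": 0}
    - {"travel": [0.6, 0, -0.1], "dr": [0, 0, 0], "claw": 0}
    - {"travel": [0.9, 0, -0.1], "dr": [0, 0, 0], "claw": 0}
    - {"travel": [1.2, 0, -0.1], "dr": [0, 0, 0], "claw": 0}
    - {"travel": [1.5, 0, -0.1], "dr": [0, 0, 0], "claw": 0}
    - {"travel": [1.8, 0, -0.1], "dr": [0, 0, 0], "claw": 0}
    - {"travel": [2.1, 0, -0.1], "dr": [0, 0, 0], "claw": 0}
    - {"travel": [2.4, 0, -0.1], "dr": [0, 0, 0], "claw": 0}
    - {"travel": [2.7, 0, -0.1], "dr": [0, 0, 0], "claw": 0}
    - {"travel": [3.0, 0, -0.1], "dr": [0, 0, 0], "claw": 0}
    - {"travel": [3.3, 0, -0.1], "dr": [0, 0, 0], "claw": 0}
    - {"travel": [3.3, 0, -0.1], "dr": [0, 0, 0], "claw": 0}

```text
time_s: 6.25
tool_pos: [0.6086, -0.0454, 0.0501]
tool_rot: [-180.0, 0.2, 40.0]
force: [-2.6, -3.5, -0.8]
grip_width: 0.0001
```

Emit:
send_rows:
  series:
    - {"travel": [0.15, 0, 0], "dr": [0, 0, 0], "claw": 0}
    - {"travel": [0.3, 0, 0], "dr": [0, 0, 0], "claw": 0}
    - {"travel": [0.45, 0, 0], "dr": [0, 0, 0], "claw": 0}
    - {"travel": [0.6, 0, 0], "dr": [0, 0, 0], "claw": 0}
    - {"travel": [0.75, 0, 0], "dr": [0, 0, 0], "claw": 0}
    - {"travel": [0.9, 0, 0], "dr": [0, 0, 0], "claw": 0}
    - {"travel": [1.0, 0, 0], "dr": [0, 0, 0], "claw": 0}
    - {"travel": [1.0, 0, 0], "dr": [0, 0, 0], "claw": 0}

```text
time_s: 6.92
tool_pos: [0.6135, -0.0409, 0.0504]
tool_rot: [-179.8, 0.5, 40.0]
force: [-11.3, -7.9, 4.4]
grip_width: 0.0002
```

Emit:
send_rows:
  series:
    - {"travel": [0.15, 0, 0], "dr": [0, 0, 0], "claw": 0}
    - {"travel": [0.3, 0, 0], "dr": [0, 0, 0], "claw": 0}
    - {"travel": [0.4, 0, 0], "dr": [0, 0, 0], "claw": 0}
    - {"travel": [0.4, 0, 0], "dr": [0, 0, 0], "claw": 0}
    - {"travel": [0.4, 0, 0], "dr": [0, 0, 0], "claw": 0}

```text
time_s: 7.33
tool_pos: [0.6136, -0.0408, 0.0503]
tool_rot: [-179.7, 0.9, 39.9]
force: [-19.0, -10.8, 11.3]
grip_width: 0.0004
```

It holds still at 22 N, so the shutter is on its stop. I back off and lift.

Emit:
send_rows:
  series:
    - {"travel": [-0.5, 0, 0], "dr": [0, 0, 0], "claw": 0}
    - {"travel": [-1.0, 0, 0], "dr": [0, 0, 0], "claw": 0}
    - {"travel": [-1.6, 0, 0], "dr": [0, 0, 0], "claw": 0}
    - {"travel": [-1.6, 0, 0], "dr": [0, 0, 0], "claw": 0}
    - {"travel": [-1.6, 0, -1], "dr": [0, 0, 0], "claw": 0}
    - {"travel": [-1.6, 0, -4], "dr": [0, 0, 0], "claw": 0}
    - {"travel": [-1.6, 0, -8], "dr": [0, 0, 0], "claw": 0}
    - {"travel": [-1.6, 0, -12], "dr": [0, 0, 0], "claw": 0}
    - {"travel": [-1.6, 0, -14], "dr": [0, 0, 0], "claw": 0}
    - {"travel": [-1.6, 0, -14], "dr": [0, 0, 0], "claw": 0}

```text
time_s: 8.17
tool_pos: [0.613, -0.0445, 0.1987]
tool_rot: [179.6, -0.6, 40.1]
force: [0.3, -0.5, -0.5]
grip_width: 0.0004
```

Emit:
send_rows:
  series:
    - {"travel": [-4, 0, 0], "dr": [0, 0, 0], "claw": 0}
    - {"travel": [-8, 0, 0], "dr": [0, 0, 0], "claw": 0}
    - {"travel": [-12, 0, 0], "dr": [0, 0, 0], "claw": 0}
    - {"travel": [-15, 0, 0], "dr": [0, 0, 0], "claw": 0}
    - {"travel": [-15, 0, 0], "dr": [0, 0, 0], "claw": 0}
    - {"travel": [-15, 0, 0], "dr": [0, 0, 0], "claw": 0}

```text
time_s: 8.67
tool_pos: [0.4936, -0.1422, 0.192]
tool_rot: [-180.0, -0.2, 39.9]
force: [0.0, 0.7, 0.5]
grip_width: 0.0007
```

```bash
python3 - <<'E'
from h import *
o=env.get_obs();print(o["time_s"],o["tool_pos"],o["force"])
t=env.read_camera("top");s=env.read_camera("scene");w=env.read_camera("wrist")
cv2.imwrite("pics/s2.png",s);cv2.imwrite("pics/t2.png",t)
for n,im,p in(("top",t,(397,201)),("scene",s,(248,233))):
    try:
        a,ce,c=blob(orange(im),p);print(n,a,ce,ray(n,ce,.062).round(4),ray(n,ce,.053).round(4))
        print([ray(n,q,.062).round(4).tolist() for q in cv2.boxPoints(cv2.minAreaRect(c))])
    except ValueError:print(n,"none")
q=lambda i:cv2.resize(i,(400,280),interpolation=2)
cv2.imwrite("pics/f1.png",np.vstack([np.hstack([q(s[180:300,190:360]),q(t[115:255,280:460])]),np.hstack([q(w[0:400,:]),q(w[60:260,200:460])])]))
E
```

```text
8.6667 [ 0.49361475 -0.14218001  0.19199474] [0.03077797 0.7321461  0.53131715]
top 309 [396.09385113 200.17799353] [ 0.5502 -0.0921  0.062 ] [ 0.5522 -0.0936  0.053 ]
[[0.5583, -0.0647, 0.062], [0.5792, -0.0878, 0.062], [0.5423, -0.119, 0.062], [0.5217, -0.096, 0.062]]
scene 275 [247.62909091 231.17818182] [ 0.5507 -0.0943  0.062 ] [ 0.5438 -0.0926  0.053 ]
[[0.5429, -0.1198, 0.062], [0.5187, -0.1025, 0.062], [0.5579, -0.069, 0.062], [0.581, -0.0868, 0.062]]
```

View pics/f1.png

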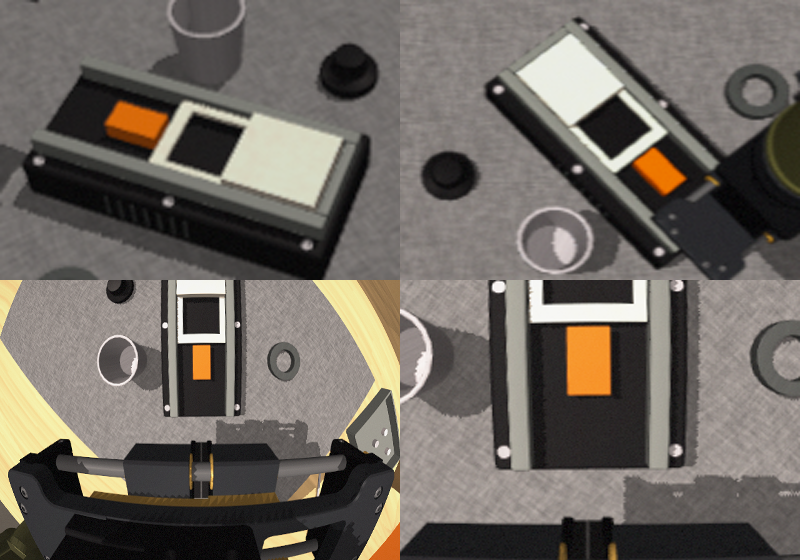

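The final view shows the block over the outlet, with the strip past the catch. The catch is fully up: its centroid is (396.1,200.2), the same pixel as before pressing. The cup, dial and burr look unmoved, and the hand is clear.

```bash
python3 -c "
from cell import env
print(env.sign_off())"
```

```text
the job is handed in; nothing more can be done
None
```

The shutter is shut and locked, and I handed the job in at about 9 s of the 32 s allowed. With the fingers closed, I pressed the catch down about 11 to 12 mm (7 to 8 N). While it was held I pushed the front block along, and the strip took over holding the catch. I kept pushing to the stop, then backed off and lifted clear.

**Home on the stop:** the shutter stopped moving while the push force rose from 14 N to 22 N. By tool position I read about 64 mm of shutter travel rather than 66 mm. That gap is within my 2 mm position error, and the force and pictures show it home.

**Catch locked:** the orange catch is back at its starting pixel in both the top and scene views, so it is fully up, behind the strip. I did not tug the shutter to test the lock.

**Clear at the end:** the block covers the outlet, and the measured force is about zero with the hand 0.19 m above the bench. The cup, burr ring and dial look unmoved, judged by eye only.

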